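# Pull the tall circuit board from the rack and stand it in the service stand

### The arm

A 6-joint arm with a two-finger parallel gripper is mounted at the origin on the work surface. World frame = base frame: x ahead of the robot, y to its left, z up, the work surface at z = 0. Lengths are in mm, angles in rad, forces in N, time in s.
With the tool pointing down it reaches from about 350 to 875 mm from the base axis. Payload 15.5 kg.
Tool frame: the origin (TCP) lies midway between the tips of the shut fingers; the grasp point (between the pads) lies 19 mm behind it; y points along the fingers, z is the direction in which the jaws open and shut, and the axes are right-handed (so a half turn about y gives the same grasp; the last joint's range is limited). The gripper opens to 85 mm and grips with 20 to 120 N. Pads are 22 mm wide; open, the fingers measure 114 mm over their backs; the gripper's body (76 mm by 85 mm) begins 54 mm behind the grasp point. The pads swing forward as they close: fully open they stand 13 mm farther back than shut.
Start: joints at [1.206, 0.494, 1.345, -0, 1.302, -0.096], TCP at [165.979, 602.559, 231.277] pointing down, gripper open.
Joint ranges: [-2.91, 2.91], [-0.82, 2.16], [0.22, 2.67], [-1.22, 4.37], [0.12, 2.79], [-3.08, 3.08]. Speed limits (rad/s): [1.89, 1.89, 2.57, 3.01, 3.01, 3.01].

### API

Orientations are given as [roll, pitch, yaw] about the fixed x, y, z axes, in that order (R = Rz(yaw) Ry(pitch) Rx(roll)).
In Python, from workcell import status, vision, arm gives the robot as it stands. The module is installed in compiled form; this text tells all that it offers.
- The arm moves only by the tool jog_arm, never from a script. Its arguments are lists of equal length, an entry for each row: "grip": the opening, from -1 (shut) to 1 (fully open); "dp": the shift along the tool's x, y, z in m, a list of three; "rotation": the turn, a rotation vector about the tool's x, y, z in degrees, a list of three. In form: {"grip": [grip, ...], "dp": [[x, y, z], ...], "rotation": [[wx, wy, wz], ...]}. A call has exactly 8 rows; each row is the pose to reach, as a shift and turn from the pose measured when the call began, along the tool's axes at that moment; what a row does not reach only later rows make up. A row lasts 1/8 s, in which the tool goes at most 62.5 mm and 10.7 degrees, less where a joint would pass 70% of its speed; a pose out of reach is approached as far as the arm can. A call with a gripper value outside its range is refused whole. The fingers move at their own pace and stop on an object; the grip force is fixed at half the most. Time passes only in rows, so rows that repeat a pose let the fingers close, or fill a call up. It gives the time, the measured TCP pose, the force and the opening at its end, in the units of the state.
- status.state(): the state, without advancing time (a new reading comes with each control period).
- vision.snapshot(name): name is "side" or "top"; returns (picture, depth): 420x560x3 uint8, red, green, blue; 420x560 float32, mm along the optical axis (not along the pixel's ray), 0 where there is no reading.
- vision.camera_info(name): a dict with "camera_matrix" (3x3 intrinsics, pixels), "extrinsics" (4x4, takes a point from camera to world coordinates). Camera axes: x right, y up, looking along -z (the intrinsics and any distortion apply to the point x, -y, -z); pixel columns grow to the right and rows downward; lengths in mm; the calibration is good to about 2 mm. A picture is of the moment at which its call begins. camera_info takes no time and is no camera call.
- arm.sign_off(): hands the job in, once; it reports no verdict.
The state is a dict: "time": time; "joint_pos": joint angles; "qvel": joint speeds; "joint_torque": joint torques, N m; "tcp_pos": TCP position; "orientation": TCP orientation; "contact_force": force on the tool from outside, world axes, zero at the start; "wrist_torque": the same for the moment, N m; "gripper_width": finger opening in mm.
Only numpy, scipy, OpenCV 4.12 (cv2) and the standard library are available. Lean on these libraries where they do the work, as an engineer would, in place of code of your own. Each camera call takes 0.05 s, during which the arm holds its last target. There are 200 camera calls.

### The job

Slide the tallest of the three circuit boards straight up out of the slotted black rack by the metal bar on its top edge, and stand it on its lower edge in the empty white service stand. Lower it to the bottom of the stand's trough before you let go, and leave the two shorter boards where they are in the rack.

Things in the scene. Friction and masses are not known exactly. Their poses are not given: they have to be found in the camera images.
- tall_mid (a point): Centre of the tall green circuit board: 4 mm thick (x axis), 100 mm wide (y), 160 mm tall (z, up), about 0.2 kg. A fixed aluminium bar 10 mm thick, 22 mm high, runs along its whole top edge, 58 to 80 mm above this point: grip it across the 10 mm. The board starts upright in a groove of the fixed rack, its lower edge 10 mm above the table; it must rise 65 mm to be free of the rack.
- stand: Fixed white stand: an open-topped trough for one board. Origin on the table under its centre, z up. Inside 24 mm wide (x axis), 130 mm long (y), floor 8 mm above the table, walls to 68 mm, flared lips on the long sides to 81 mm (mouth about 40 mm). The board's width goes along y, either way round; let go, it leans on a long wall by up to about 20 degrees.
- short_a: Short board, same make and bar but 105 mm tall, to be left in the rack. Origin at the middle of its lower edge, axes as the tall one; its top is 115 mm above the table. The black rack has three parallel upright grooves, 50 mm apart, one board in each, 7 mm wide and up to 75 mm above the table; boards may lean about 2 degrees in them.
- short_b: Second short board, just like the first, in the remaining groove of the rack; to be left there. Origin at the middle of its lower edge, z up.
Mind the look-alikes: they are no part of the job. Leave any red look-alike of the part that bears tall_mid alone.

How it is judged:
By the outcome, as a careful person would: the job done as asked, in the order asked, and still so for the second after the job is handed in, with the robot touching nothing.
It also fails if it takes over 42 s, if anything falls off the work surface, if the arm or the gripper's body presses on something with over 40 N, if the wrist force passes 120 N, or if a joint passes its speed limit or range.

## Working session

There is one attempt and no reset: what is moved stays moved. The work goes in short steps, Python scripts to look and compute and a tool call to move; the robot and the scene stay as the last step left them, time stands still between calls to the robot, and variables do not carry over. Pictures are saved under pics/ and viewed, about 8 in all and at most 12, crops included, and the job is handed in when it is done.

Besides the shell and the picture viewer there is one more tool, called after "Call:" in YAML: its name, and indented under it one key for each argument. jog_arm: Moves the arm, as the interface text tells. Its arguments: {"type":"object","properties":{"grip":{"type":"array","items":{"type":"number"}},"dp":{"type":"array","items":{"type":"array","items":{"type":"number"}}},"rotation":{"type":"array","items":{"type":"array","items":{"type":"number"}}}},"required":["grip","dp","rotation"]}

```bash
mkdir -p pics; cat > h.py <<'E'
import numpy as np, cv2
from workcell import status, vision, arm
from scipy.spatial.transform import Rotation as R
def snap(n,f):
    p,d=vision.snapshot(n); cv2.imwrite(f'pics/{f}.png',cv2.cvtColor(p,cv2.COLOR_RGB2BGR)); np.savez(f'pics/{f}.npz',p=p,d=d,K=vision.camera_info(n)['camera_matrix'],T=vision.camera_info(n)['extrinsics']); return p,d
def cloud(f):
    z=np.load(f'pics/{f}.npz'); d=z['d']; K=z['K']; T=z['T']
    v,u=np.mgrid[:d.shape[0],:d.shape[1]]
    P=np.stack([(u-K[0,2])/K[0,0]*d,-(v-K[1,2])/K[1,1]*d,-d],-1)@T[:3,:3].T+T[:3,3]
    P[d==0]=np.nan; return z['p'],P
E
python3 - <<'E'
from h import *
for n in('side','top'):
    snap(n,n+'1'); c=vision.camera_info(n); print({k:np.round(v,3).tolist() if not isinstance(v,str) else v for k,v in c.items()})
s=status.state(); print(s)
a=[cv2.imread(f'pics/{n}1.png') for n in('side','top')]
cv2.imwrite('pics/both.png',cv2.resize(np.hstack(a),(800,300),interpolation=cv2.INTER_AREA))
E
```

```text
{'camera_matrix': [[469.167, 0.0, 279.711], [0.0, 469.167, 203.817], [0.0, 0.0, 1.0]], 'extrinsics': [[0.965, 0.204, -0.165, 327.645], [-0.261, 0.7, -0.664, -723.5], [-0.02, 0.684, 0.729, 920.499], [0.0, 0.0, 0.0, 1.0]]}
{'camera_matrix': [[539.887, 0.0, 279.122], [0.0, 539.887, 208.736], [0.0, 0.0, 1.0]], 'extrinsics': [[0.002, 0.995, -0.104, 394.909], [-1.0, 0.004, 0.022, 50.422], [0.023, 0.104, 0.994, 1119.338], [0.0, 0.0, 0.0, 1.0]]}
{'time': 0.1, 'joint_pos': array([ 1.20649295e+00,  4.94138178e-01,  1.34607507e+00, -1.42741201e-05,
        1.30249336e+00, -9.55217665e-02]), 'qvel': array([-0.00110091,  0.00036924, -0.00373147, -0.0010394 , -0.00054448,
       -0.00067306]), 'joint_torque': array([ 2.24676107e-03, -8.83582520e+01, -3.84561932e+01, -1.71268325e-04,
        5.20944406e-03, -5.64100344e-05]), 'tcp_pos': array([165.87086964, 602.24931616, 230.74722663]), 'orientation': array([-1.57190652e+00,  9.25488417e-05, -2.68777870e-01]), 'contact_force': array([-0.55694109,  0.38792405,  0.05739319]), 'wrist_torque': array([-0.02150842,  0.00034086,  0.00528159]), 'gripper_width': 85.2416537926956}
```

View pics/side1.png

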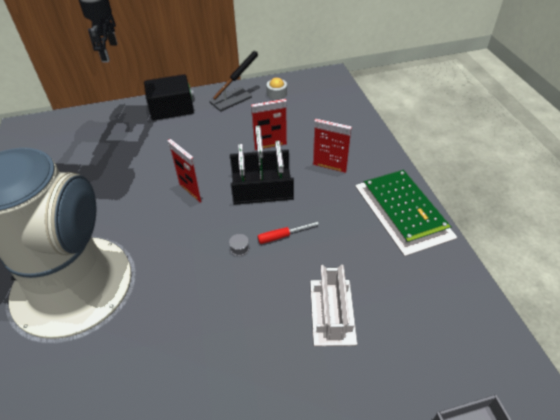

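View pics/top1.png

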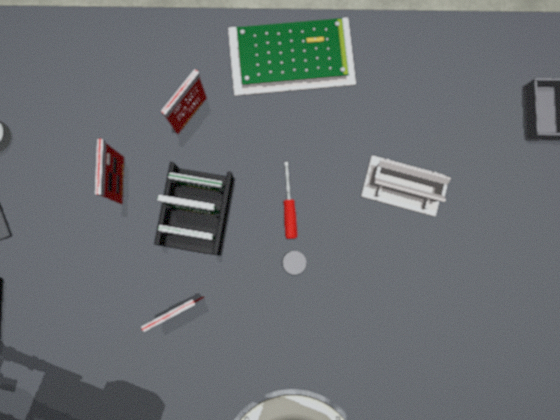

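The side view shows the rack at (262,175) with three green boards: bars at (241,158), (260,140, highest) and (280,157). Three red look-alikes stand outside the rack at (185,170), (270,122) and (331,145), and the stand is at (333,303). In the top view the rack is at (195,210), with bars at (195,180), (187,202) and (186,232), and the stand is at (406,185). Candidates are the three green boards in the rack. The middle one looks tallest, so I'll confirm that with depth and a crop.

```bash
python3 - <<'E'
from h import *
for f,(u0,v0,u1,v1) in (('side1',(225,120,300,205)),('top1',(145,155,240,260))):
    p,P=cloud(f); Q=P[v0:v1,u0:u1].reshape(-1,3); C=p[v0:v1,u0:u1].reshape(-1,3).astype(int)
    ok=np.isfinite(Q[:,0])&(Q[:,2]>95); Q=Q[ok];C=C[ok]
    w=C.min(1)>120
    Q=Q[w]; m,lab=None,None
    lbl=np.zeros((v1-v0,u1-u0),np.uint8); lbl.reshape(-1)[np.flatnonzero(ok)[w]]=1
    n,L,st,_=cv2.connectedComponentsWithStats(lbl)
    l=L.reshape(-1)[np.flatnonzero(ok)[w]]
    for i in range(1,n):
        if st[i,4]<15: continue
        q=Q[l==i]; c=np.median(q,0); z=np.percentile(q[:,2],[5,50,95])
        (cx,cy),(a,b),an=cv2.minAreaRect(q[:,:2].astype(np.float32))
        box=cv2.boxPoints(((cx,cy),(a,b),an)); e=box[1]-box[0]; g=box[2]-box[1]; e=e if np.hypot(*e)>np.hypot(*g) else g
        print(f,st[i],np.round(c),'z',np.round(z),'rect',np.round([cx,cy,a,b]),'yaw long',np.round(np.degrees(np.arctan2(e[1],e[0])),1))
# stand
for f,(u0,v0,u1,v1) in (('side1',(295,250,370,350)),('top1',(350,145,460,225))):
    p,P=cloud(f); Q=P[v0:v1,u0:u1].reshape(-1,3); Q=Q[np.isfinite(Q[:,0])]
    for lo,hi in((60,90),(3,90)):
        q=Q[(Q[:,2]>lo)&(Q[:,2]<hi)]
        r=cv2.minAreaRect(q[:,:2].astype(np.float32)); box=cv2.boxPoints(r); e=box[1]-box[0]; g=box[2]-box[1]; e=e if np.hypot(*e)>np.hypot(*g) else g
        print(f,'stand',lo,len(q),np.round(r[0],1),np.round(r[1]),np.round(np.degrees(np.arctan2(e[1],e[0])),1),np.round(q[:,2].max()))
a=cv2.imread('pics/side1.png')[110:215,215:305]; b=cv2.imread('pics/top1.png')[155:260,145:245]
c=cv2.imread('pics/top1.png')[145:225,350:460]
a=cv2.resize(a,(343,400),interpolation=2); b=cv2.resize(b,(381,400),interpolation=2)
cv2.imwrite('pics/crop1.png',np.hstack([a,b])); 
E
```

```text
side1 [ 31   6   6  26 100] [503. 191. 172.] z [169. 172. 174.] rect [505. 196. 101.  10.] yaw long 80.6
side1 [ 51  21   7  26 105] [552. 180. 116.] z [112. 116. 119.] rect [554. 186. 104.  10.] yaw long 80.6
side1 [ 13  24   6  26 103] [455. 198. 116.] z [112. 116. 119.] rect [455. 202. 102.  10.] yaw long 80.4
top1 [ 24  18  53  14 326] [555. 186. 115.] z [105. 115. 118.] rect [555. 187.  99.  11.] yaw long 80.6
top1 [ 13  40  57  15 373] [505. 195. 170.] z [157. 170. 173.] rect [506. 195. 101.  10.] yaw long 80.4
top1 [ 14  70  54  14 309] [456. 202. 115.] z [111. 115. 118.] rect [456. 202.  99.  10.] yaw long 80.6
side1 stand 60 883 [ 560.  -233.1] [145.  50.] 74.9 86.0
side1 stand 3 3771 [ 580.1 -197.1] [260. 180.] 73.6 86.0
top1 stand 60 1068 [ 561.7 -234.6] [143.  50.] 74.9 86.0
top1 stand 3 3849 [ 564.3 -238.5] [168. 234.] -89.8 86.0
```

View pics/crop1.png

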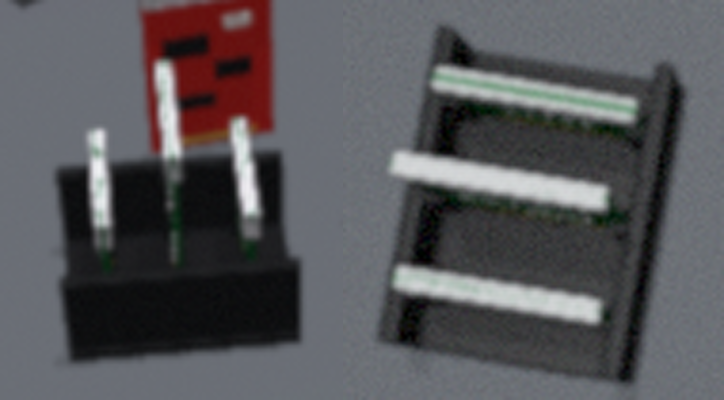

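Depth confirms it. The middle green board's bar is at (505.5, 195.3), top at z≈170 in both views, with its long axis at yaw 80.5°. Its neighbours top out at 115. The crop shows it standing in the centre groove, clear of the red look-alike behind. The stand is at (561, -234), yaw 74.9°, top about 83. Now I'll move above the bar.

Call:
jog_arm:
  grip: [1, 1, 1, 1, 1, 1, 1, 1]
  dp:
    - [0.048, 0, -0.034]
    - [0.097, 0, -0.067]
    - [0.145, 0, -0.101]
    - [0.194, 0, -0.134]
    - [0.242, 0, -0.168]
    - [0.29, 0, -0.201]
    - [0.339, 0, -0.235]
    - [0.387, 0, -0.268]
  rotation:
    - [0, 9.3, 0]
    - [0, 18.7, 0]
    - [0, 28, 0]
    - [0, 37.4, 0]
    - [0, 46.7, 0]
    - [0, 56, 0]
    - [0, 65.4, 0]
    - [0, 74.7, 0]

```text
time: 1.1
tcp_pos: [468.7, 239.4, 230.9]
orientation: [-1.571, -0.001, -1.578]
contact_force: [1.1, -0.1, 0.3]
gripper_width: 85.3
```

```bash
cat > go.py <<'E'
import sys
from h import *
x,y,z,yaw=map(float,sys.argv[1:5])
s=status.state(); p=s['tcp_pos']; Rt=R.from_euler('xyz',s['orientation'])
G=R.from_euler('xyz',[-np.pi/2,0,np.radians(yaw)])
print('t',round(s['time'],2),'tcp',np.round(p,1),'rpy',np.round(np.degrees(s['orientation']),1),'w',round(s['gripper_width'],1),'F',np.round(s['contact_force'],1))
print('j',np.round(s['joint_pos'],2),'dp',np.round(Rt.inv().apply(np.array([x,y,z])-p)/1000,4),'rot',np.round(np.degrees((Rt.inv()*G).as_rotvec()),1))
E
python3 go.py 505.5 195.3 231 -99.5
```

```text
t 1.1 tcp [468.7 239.4 230.9] rpy [-90.   -0.1 -90.4] w 85.3 F [ 1.1 -0.1  0.3]
j [ 0.36  0.36  1.59 -0.    1.2   0.37] dp [ 0.0438 -0.      0.0371] rot [0.  9.1 0.1]
```

Call:
jog_arm:
  grip: [1, 1, 1, 1, 1, 1, 1, 1]
  dp:
    - [0.022, 0, 0.0185]
    - [0.044, 0, 0.037]
    - [0.044, 0, 0.037]
    - [0.044, 0.005, 0.037]
    - [0.044, 0.015, 0.037]
    - [0.044, 0.02, 0.037]
    - [0.044, 0.02, 0.037]
    - [0.044, 0.02, 0.037]
  rotation:
    - [0, 4.5, 0]
    - [0, 9.1, 0]
    - [0, 9.1, 0]
    - [0, 9.1, 0]
    - [0, 9.1, 0]
    - [0, 9.1, 0]
    - [0, 9.1, 0]
    - [0, 9.1, 0]

```text
time: 2.1
tcp_pos: [505.4, 195.2, 211.1]
orientation: [-1.571, -0.001, -1.737]
contact_force: [-0.3, -0.4, -0.3]
gripper_width: 85.2
```

```bash
python3 - <<'E'
from h import *
for n in('side','top'): snap(n,n+'2')
a=cv2.resize(cv2.imread('pics/side2.png')[60:215,190:330],(400,443),interpolation=2); b=cv2.resize(cv2.imread('pics/top2.png')[140:280,120:260],(400,400),interpolation=2)
cv2.imwrite('pics/crop2.png',np.hstack([a[:400],b]))
E
python3 go.py 505.5 195.3 140 -99.5
```

```text
t 2.2 tcp [505.5 195.2 211.2] rpy [-90.   -0.1 -99.5] w 85.1 F [ 0.1 -0.5 -0.8]
j [ 0.26  0.4   1.58 -0.    1.17  0.43] dp [-0.0002  0.0712 -0.0001] rot [-0.  -0.   0.1]
```

View pics/crop2.png

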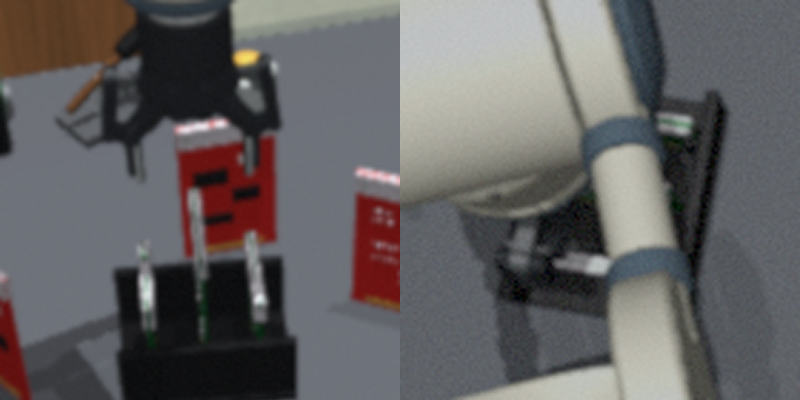

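The crop shows the open fingers, at (140,170) and (250,165), straddling the tall board's bar at (195,195). They clear the short boards. Next I descend, then close.

Call:
jog_arm:
  grip: [1, 1, 1, 1, 1, 1, 1, 1]
  dp:
    - [0, 0.012, 0]
    - [0, 0.024, 0]
    - [0, 0.036, 0]
    - [0, 0.048, 0]
    - [0, 0.06, 0]
    - [0, 0.07, 0]
    - [0, 0.07, 0]
    - [0, 0.07, 0]
  rotation:
    - [0, 0, 0]
    - [0, 0, 0]
    - [0, 0, 0]
    - [0, 0, 0]
    - [0, 0, 0]
    - [0, 0, 0]
    - [0, 0, 0]
    - [0, 0, 0]

```text
time: 3.2
tcp_pos: [505.7, 195.2, 141.4]
orientation: [-1.57, -0.001, -1.737]
contact_force: [0.5, -0.5, 0.7]
gripper_width: 85.5
```

Call:
jog_arm:
  grip: [-1, -1, -1, -1, -1, -1, -1, -1]
  dp:
    - [0, 0, 0]
    - [0, 0, 0]
    - [0, 0, 0]
    - [0, 0, 0]
    - [0, 0, 0]
    - [0, 0, 0]
    - [0, 0, 0]
    - [0, 0, 0]
  rotation:
    - [0, 0, 0]
    - [0, 0, 0]
    - [0, 0, 0]
    - [0, 0, 0]
    - [0, 0, 0]
    - [0, 0, 0]
    - [0, 0, 0]
    - [0, 0, 0]

```text
time: 4.2
tcp_pos: [505.8, 195.2, 141.6]
orientation: [-1.57, -0.001, -1.737]
contact_force: [-0.7, -0.4, 6.1]
gripper_width: 9.4
```

```bash
python3 go.py 505.5 195.3 250 -99.5
```

```text
t 4.2 tcp [505.8 195.2 141.6] rpy [-90.   -0.  -99.5] w 9.4 F [-0.7 -0.4  6.1]
j [ 0.26  0.49  1.66 -0.    1.    0.43] dp [ 0.     -0.1084 -0.0003] rot [-0. -0.  0.]
```

Call:
jog_arm:
  grip: [-1, -1, -1, -1, -1, -1, -1, -1]
  dp:
    - [0, -0.01, 0]
    - [0, -0.022, 0]
    - [0, -0.036, 0]
    - [0, -0.05, 0]
    - [0, -0.065, 0]
    - [0, -0.08, 0]
    - [0, -0.095, 0]
    - [0, -0.11, 0]
  rotation:
    - [0, 0, 0]
    - [0, 0, 0]
    - [0, 0, 0]
    - [0, 0, 0]
    - [0, 0, 0]
    - [0, 0, 0]
    - [0, 0, 0]
    - [0, 0, 0]

```text
time: 5.2
tcp_pos: [505.8, 195.3, 252.7]
orientation: [-1.57, -0.001, -1.737]
contact_force: [-0.2, -0.5, -1.9]
gripper_width: 8.9
```

```bash
python3 - <<'E'
from h import *
snap('side','side3')
cv2.imwrite('pics/crop3.png',cv2.resize(cv2.imread('pics/side3.png')[60:215,190:330],(542,600),interpolation=2))
E
python3 go.py 561 -234 250 -105.1
```

```text
t 5.25 tcp [506.5 195.5 254.5] rpy [-89.8   0.  -99.5] w 8.8 F [0.9 0.2 1.4]
j [ 0.26  0.35  1.52 -0.    1.27  0.43] dp [0.4146 0.0047 0.1246] rot [-0.2  5.6 -0. ]
```

View pics/crop3.png

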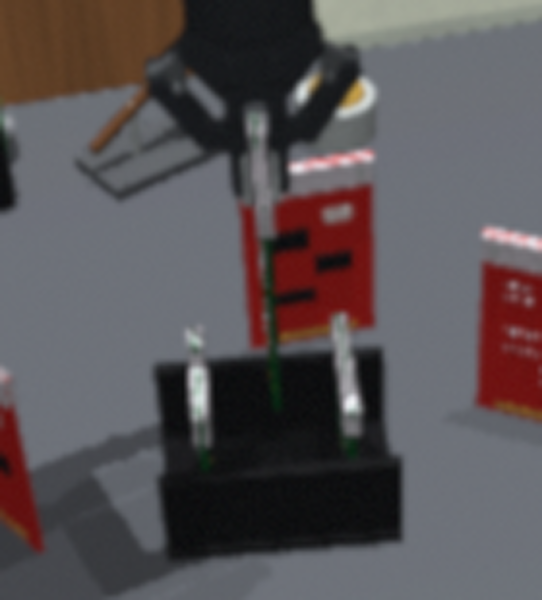

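The tall board is free, with its lower edge at (275,410), and the two short boards are still in the rack at (197,400) and (345,390). Now I carry it to the stand.

Call:
jog_arm:
  grip: [-1, -1, -1, -1, -1, -1, -1, -1]
  dp:
    - [0.02, 0, 0.006]
    - [0.055, 0, 0.017]
    - [0.1, 0, 0.03]
    - [0.145, 0, 0.044]
    - [0.19, 0, 0.057]
    - [0.235, 0, 0.071]
    - [0.275, 0, 0.083]
    - [0.315, 0, 0.095]
  rotation:
    - [0, 0.5, 0]
    - [0, 1, 0]
    - [0, 1.5, 0]
    - [0, 2, 0]
    - [0, 2.5, 0]
    - [0, 3, 0]
    - [0, 3.5, 0]
    - [0, 4, 0]

```text
time: 6.25
tcp_pos: [548.2, -132.3, 254.7]
orientation: [-1.568, 0.001, -1.807]
contact_force: [0.6, -0.4, -1.9]
gripper_width: 9.2
```

```bash
python3 go.py 561 -234 250 -105.1
```

```text
t 6.25 tcp [ 548.2 -132.3  254.7] rpy [ -89.8    0.  -103.5] w 9.2 F [ 0.6 -0.4 -1.9]
j [-0.34  0.38  1.47  0.    1.29 -0.11] dp [0.0958 0.0047 0.0362] rot [-0.2  1.6 -0. ]
```

Call:
jog_arm:
  grip: [-1, -1, -1, -1, -1, -1, -1, -1]
  dp:
    - [0.03, 0, 0.011]
    - [0.055, 0, 0.021]
    - [0.075, 0, 0.028]
    - [0.09, 0, 0.034]
    - [0.096, 0.003, 0.036]
    - [0.096, 0.005, 0.036]
    - [0.096, 0.005, 0.036]
    - [0.096, 0.005, 0.036]
  rotation:
    - [-0.1, 0.5, 0]
    - [-0.2, 1, 0]
    - [-0.2, 1.4, 0]
    - [-0.2, 1.6, 0]
    - [-0.2, 1.6, 0]
    - [-0.2, 1.6, 0]
    - [-0.2, 1.6, 0]
    - [-0.2, 1.6, 0]

```text
time: 7.25
tcp_pos: [560.8, -233.5, 249.8]
orientation: [-1.571, 0.001, -1.834]
contact_force: [0.1, 0.2, -2.0]
gripper_width: 9.1
```

```bash
python3 - <<'E'
from h import *
for n in('side','top'): snap(n,n+'4')
a=cv2.resize(cv2.imread('pics/side4.png')[190:350,260:400],(420,480),interpolation=2); b=cv2.resize(cv2.imread('pics/top4.png')[135:255,350:445],(380,480),interpolation=2)
cv2.imwrite('pics/crop4.png',np.hstack([a,b]))
p,P=cloud('side4'); C=p.astype(int)
m=(C[...,1]>C[...,0]+15)&(C[...,1]>C[...,2]+10)&np.isfinite(P[...,0])&(np.abs(P[...,0]-561)<80)&(np.abs(P[...,1]+234)<90)&(P[...,2]>90)
q=P[m]; print(len(q)); 
if len(q)>10:
    print('green z',np.percentile(q[:,2],[1,50,99]).round(),'xy',np.median(q[:,:2],0).round())
    d=np.array([-np.sin(np.radians(74.9)),np.cos(np.radians(74.9))]); off=(q[:,:2]-[561,-234])@d
    print('offset across by height',[(h,round(float(np.median(off[abs(q[:,2]-h)<10])),1)) for h in(130,150,170,190,210,230) if (abs(q[:,2]-h)<10).sum()>3])
E
python3 go.py 561 -234 139.6 -105.1
```

```text
167
green z [131. 202. 413.] xy [ 548. -276.]
offset across by height [(130, 1.0), (150, 2.7), (170, 2.8), (190, 2.6), (210, 2.7), (230, 2.3)]
t 7.35 tcp [ 560.8 -233.7  249.9] rpy [ -90.     0.  -105.1] w 9.2 F [-0.3  0.3 -1.5]
j [-0.49  0.45  1.37  0.    1.32 -0.23] dp [0.0003 0.1103 0.0003] rot [ 0. -0. -0.]
```

View pics/crop4.png

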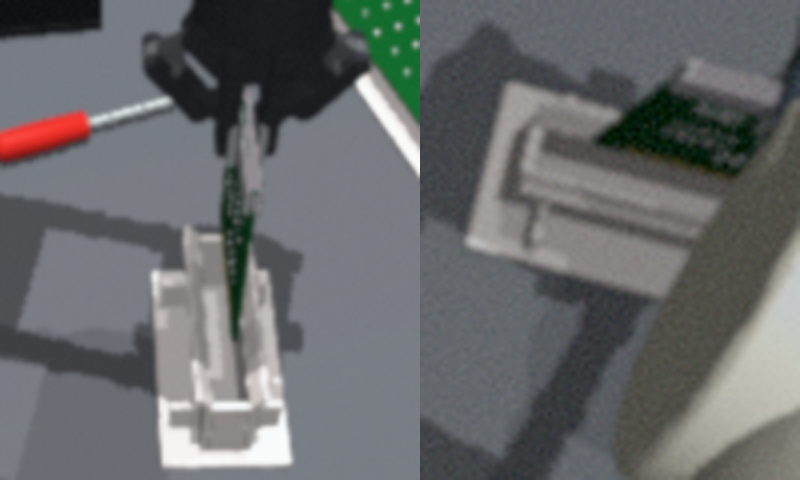

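The board hangs vertical over the trough. In the left crop its lower edge is at (237,335) between the lips, and its yaw matches. I lower it partway and check force.

Call:
jog_arm:
  grip: [-1, -1, -1, -1, -1, -1, -1, -1]
  dp:
    - [0, 0.012, 0]
    - [0, 0.024, 0]
    - [0, 0.036, 0]
    - [0, 0.046, 0]
    - [0, 0.056, 0]
    - [0, 0.066, 0]
    - [0, 0.075, 0]
    - [0, 0.075, 0]
  rotation:
    - [0, 0, 0]
    - [0, 0, 0]
    - [0, 0, 0]
    - [0, 0, 0]
    - [0, 0, 0]
    - [0, 0, 0]
    - [0, 0, 0]
    - [0, 0, 0]

```text
time: 8.35
tcp_pos: [560.5, -233.5, 174.2]
orientation: [-1.572, 0.001, -1.834]
contact_force: [-1.0, -0.4, -2.1]
gripper_width: 9.1
```

```bash
python3 - <<'E'
from h import *
snap('side','side5')
cv2.imwrite('pics/crop5.png',cv2.resize(cv2.imread('pics/side5.png')[210:350,280:380],(428,600),interpolation=2))
E
python3 go.py 561 -234 139.6 -105.1
```

```text
t 8.4 tcp [ 560.8 -233.6  174.7] rpy [ -90.     0.  -105.1] w 9.3 F [-0.  -0.2 -2. ]
j [-0.49  0.53  1.46  0.    1.16 -0.23] dp [0.0003 0.0351 0.0003] rot [ 0. -0. -0.]
```

View pics/crop5.png

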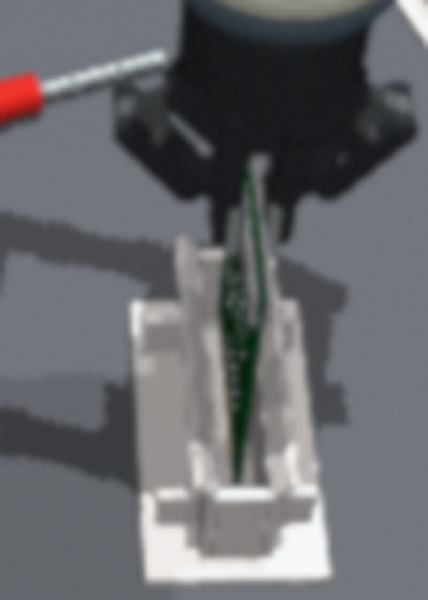

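The board is inside the trough with no contact force (lower front corner at (237,475), between the walls). I continue to just above the floor, then creep down.

Call:
jog_arm:
  grip: [-1, -1, -1, -1, -1, -1, -1, -1]
  dp:
    - [0, 0.008, 0]
    - [0, 0.016, 0]
    - [0, 0.022, 0]
    - [0, 0.027, 0]
    - [0, 0.03, 0]
    - [0, 0.032, 0]
    - [0, 0.033, 0]
    - [0, 0.033, 0]
  rotation:
    - [0, 0, 0]
    - [0, 0, 0]
    - [0, 0, 0]
    - [0, 0, 0]
    - [0, 0, 0]
    - [0, 0, 0]
    - [0, 0, 0]
    - [0, 0, 0]

```text
time: 9.4
tcp_pos: [560.7, -233.6, 141.7]
orientation: [-1.572, 0.001, -1.834]
contact_force: [0.3, 0.8, -2.3]
gripper_width: 9.2
```

Call:
jog_arm:
  grip: [-1, -1, -1, -1, -1, -1, -1, -1]
  dp:
    - [0, 0.0005, 0]
    - [0, 0.001, 0]
    - [0, 0.0015, 0]
    - [0, 0.002, 0]
    - [0, 0.0025, 0]
    - [0, 0.0025, 0]
    - [0, 0.0025, 0]
    - [0, 0.0025, 0]
  rotation:
    - [0, 0, 0]
    - [0, 0, 0]
    - [0, 0, 0]
    - [0, 0, 0]
    - [0, 0, 0]
    - [0, 0, 0]
    - [0, 0, 0]
    - [0, 0, 0]

```text
time: 10.4
tcp_pos: [561.0, -233.6, 139.7]
orientation: [-1.571, 0.001, -1.834]
contact_force: [-0.0, 1.6, 5.5]
gripper_width: 9.4
```

Floor contact is at z 139.7 (139.6 expected), with an upward force of about 5.5 N. Releasing now.

Call:
jog_arm:
  grip: [-0.6, -0.4, 0, 0.5, 1, 1, 1, 1]
  dp:
    - [0, 0, 0]
    - [0, 0, 0]
    - [0, 0, 0]
    - [0, 0, 0]
    - [0, 0, 0]
    - [0, 0, 0]
    - [0, 0, 0]
    - [0, 0, 0]
  rotation:
    - [0, 0, 0]
    - [0, 0, 0]
    - [0, 0, 0]
    - [0, 0, 0]
    - [0, 0, 0]
    - [0, 0, 0]
    - [0, 0, 0]
    - [0, 0, 0]

```text
time: 11.4
tcp_pos: [561.0, -233.6, 139.7]
orientation: [-1.571, 0.001, -1.834]
contact_force: [-0.3, 0.3, 0.8]
gripper_width: 85.5
```

```bash
python3 - <<'E'
from h import *
snap('side','side6')
cv2.imwrite('pics/crop6.png',cv2.resize(cv2.imread('pics/side6.png')[210:350,280:380],(428,600),interpolation=2))
E
python3 go.py 561 -234 250 -105.1
```

```text
t 11.45 tcp [ 561.  -233.6  139.7] rpy [ -90.     0.  -105.1] w 85.3 F [ 0.1 -0.3  0.2]
j [-0.49  0.57  1.49  0.    1.08 -0.23] dp [ 3.000e-04 -1.103e-01  1.000e-04] rot [-0. -0. -0.]
```

View pics/crop6.png

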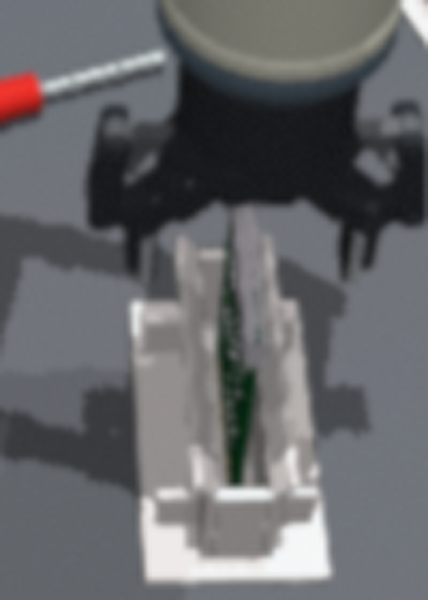

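The board stands in the trough, still nearly upright, with both fingers well clear and no force. I retreat straight up.

Call:
jog_arm:
  grip: [1, 1, 1, 1, 1, 1, 1, 1]
  dp:
    - [0, -0.01, 0]
    - [0, -0.025, 0]
    - [0, -0.045, 0]
    - [0, -0.065, 0]
    - [0, -0.085, 0]
    - [0, -0.105, 0]
    - [0, -0.12, 0]
    - [0, -0.12, 0]
  rotation:
    - [0, 0, 0]
    - [0, 0, 0]
    - [0, 0, 0]
    - [0, 0, 0]
    - [0, 0, 0]
    - [0, 0, 0]
    - [0, 0, 0]
    - [0, 0, 0]

```text
time: 12.45
tcp_pos: [561.5, -234.0, 261.1]
orientation: [-1.568, 0.0, -1.834]
contact_force: [0.2, 0.3, -0.7]
gripper_width: 85.5
```

```bash
python3 - <<'E'
from h import *
for n in('side','top'): snap(n,n+'7')
a=cv2.imread('pics/side7.png')[110:360,200:390]; b=cv2.imread('pics/top7.png')[130:270,140:460]
cv2.imwrite('pics/crop7.png',np.hstack([cv2.resize(a,(380,500),interpolation=2),cv2.copyMakeBorder(cv2.resize(b,(420,184),interpolation=2),0,316,0,0,0)]))
for f,box in (('side7',(225,120,300,205)),):
    p,P=cloud(f); Q=P[box[1]:box[3],box[0]:box[2]]; C=p[box[1]:box[3],box[0]:box[2]].astype(int)
    for n,c in(('a',(455,202)),('b',(555,186))):
        m=(np.abs(Q[...,0]-c[0])<22)&(np.abs(Q[...,1]-c[1])<60)&(Q[...,2]>98)&(C.min(-1)>120)
        print(n,Q[m].mean(0).round(),np.percentile(Q[m][:,2],95).round())
p,P=cloud('side7'); d=np.array([-np.sin(np.radians(74.9)),np.cos(np.radians(74.9))]); al=np.array([d[1],-d[0]])
X=(P[...,:2]-[561,-234])@d; Y=(P[...,:2]-[561,-234])@al; Z=P[...,2]
m=(abs(X)<60)&(abs(Y)<75)&(Z>95)&(Z<185)
print('z top',np.percentile(Z[m],[50,90,97,99]).round(1),'across',[(h,round(float(np.median(X[m&(abs(Z-h)<8)])),1)) for h in(105,120,135,150,165)],'along',np.percentile(Y[m],[2,98]).round())
E
python3 go.py 561 -234 250 -105.1
```

```text
a [455. 201. 116.] 119.0
b [553. 182. 115.] 119.0
z top [167.  170.4 171.5 172. ] across [(105, 1.7), (120, 1.7), (135, 1.4), (150, 4.1), (165, 0.2)] along [-50.  48.]
t 12.55 tcp [ 560.8 -233.6  259.4] rpy [-9.000e+01  1.000e-01 -1.051e+02] w 85.8 F [-0.6  0.8 -0.1]
j [-0.49  0.44  1.35  0.    1.35 -0.23] dp [0.0003 0.0094 0.0003] rot [ 0.  -0.  -0.1]
```

View pics/crop7.png

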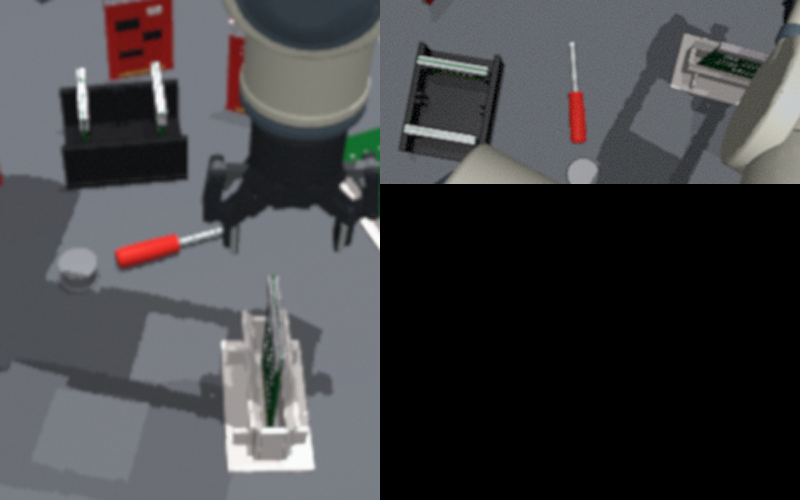

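The board stands in the stand with its bar top at about z 168–170, and the two short boards are unmoved. I'll give it one second of settling before handing in.

Call:
jog_arm:
  grip: [1, 1, 1, 1, 1, 1, 1, 1]
  dp:
    - [0, -0.01, 0]
    - [0, -0.02, 0]
    - [0, -0.03, 0]
    - [0, -0.03, 0]
    - [0, -0.03, 0]
    - [0, -0.03, 0]
    - [0, -0.03, 0]
    - [0, -0.03, 0]
  rotation:
    - [0, 0, 0]
    - [0, 0, 0]
    - [0, 0, 0]
    - [0, 0, 0]
    - [0, 0, 0]
    - [0, 0, 0]
    - [0, 0, 0]
    - [0, 0, 0]

```text
time: 13.55
tcp_pos: [560.8, -233.6, 289.2]
orientation: [-1.571, 0.001, -1.834]
contact_force: [-0.2, -0.2, 0.3]
gripper_width: 84.9
```

```bash
python3 - <<'E'
from h import *
snap('side','side8')
p,P=cloud('side8'); q,_=cloud('side7')
d=np.array([-np.sin(np.radians(74.9)),np.cos(np.radians(74.9))]); al=np.array([d[1],-d[0]])
X=(P[...,:2]-[561,-234])@d; Y=(P[...,:2]-[561,-234])@al; Z=P[...,2]
m=(abs(X)<60)&(abs(Y)<75)&(Z>95)&(Z<185)
print(np.percentile(Z[m],[50,97]).round(1),[(h,round(float(np.median(X[m&(abs(Z-h)<8)])),1)) for h in(105,135,165)],np.percentile(Y[m],[2,98]).round())
print('mean diff in stand region',np.abs(p[260:345,310:355].astype(int)-q[260:345,310:355]).mean())
print(status.state()['contact_force'].round(1)); arm.sign_off()
E
```

```text
[167.3 171.2] [(105, 2.1), (135, 1.3), (165, 0.6)] [-50.  48.]
mean diff in stand region 2.9759477124183005
[-0.2 -0.2 -0.1]
the job is handed in; nothing more can be done
```

The tall green board, which was in the middle groove, now stands on its lower edge in the white stand, and I handed the job in at about 13.6 s. I gripped it by its top bar, lifted it straight out and lowered it to the trough floor. Contact came at TCP z 139.7 mm (139.6 expected) with about 5.5 N upward, and only then did I open the gripper and back straight up.

**Last checks:**
- **Tall board:** It stands nearly upright and centred, with its bar top at about z 168–170 mm. It had not moved after a further second.
- **Short boards:** Both are still in the rack with tops at about 115 mm. One repeat position differs by 2–4 mm, which is within camera error.
- **Robot:** It is touching nothing, with forces under 1 N.
- **Look-alikes:** I went nowhere near the red ones.

No check failed.

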